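Clear the lid of the parts case and hold it open at 45 degrees

TASK

Take the stand of spare iron tips off the lid of the parts case and set it down gently, upright, on the bench beside the case. Then lift the lid gently, without letting it drop, and finish while holding it still, open at 45 degrees (halfway to upright): it falls shut if let go, so the job ends with the gripper still holding it up. Leave the other things on the bench where they are.

Things in the scene. Friction and masses are not known exactly. Their poses are not given: they have to be found in the camera images.
- case: Black open-topped parts case, 200 (its x) x 220 (its y) x 80 mm high, screwed to the bench, with a light grey hinged lid on top (see lid). Origin: centre of its underside, on the bench. Its x axis points from the lid's front edge (handle side, towards the robot) to the hinge; z up.
- lid (a joint): Opening angle of the lid in rad: 0 shut (lid level), 0.785 = 45 degrees, stop at 1.4. The hinge line lies along the case's y axis on its far (+x) rim; opening raises the front edge, nearest the robot. Lid: flat light grey plate 210 x 226 x 8 mm, about 0.25 to 0.6 kg with nearly no hinge friction and only light damping, so it falls shut from any angle. Shut, its top is 88 mm above the bench.
- lid_hinge (a point): Point on the hinge line at mid width: 100 mm along the case's +x from the case's centre, 80 mm above the bench; level with the lid's underside.
- lid_handle (a point): Middle of the lid's handle: a straight round dark steel bar, 10 mm in diameter, parallel to the case's y axis, on two 10 mm posts 110 mm apart (centre to centre). Lid shut: the bar's axis is 38 mm above the lid's top, 126 mm above the bench, and 180 mm from the hinge line horizontally (30 mm behind the lid's front edge). It turns with the lid about the hinge line; the bar is smooth and can turn between gripping fingers.
- tip_stand: Small black block, 72 (its x) x 40 (its y) x 30 mm high, with eight brass iron tips standing on top of it in two rows (up to 56 mm high in all; the tips cannot be gripped), about 0.1 to 0.2 kg. Loose; it starts standing on the lid behind the handle. Origin: centre of its underside; z up.
- press: Bystander: grey bench press with an upright iron on two steel posts, base 160 x 130 mm, 300 mm high (310 with the iron), fixed to the bench to the robot's right of the case. Origin: centre of its underside.
- jar: Bystander: clear jar with grey cap, 60 mm in diameter, 85 mm high, at the back, left or right of the case. Loose. Origin: centre of its underside.
- spool: Bystander: spool lying flat, black flanges and grey winding, 90 mm in diameter, 56 mm high, at the back, on the other side from the jar. Loose. Origin: centre of its underside.
- screwdriver: Bystander: black-handled screwdriver, about 200 mm long, lying on the bench to the robot's right of the case. Loose. Origin: on the bench under it. The bench to the robot's left of the case (+y), level with its front edge and nearer, is free for at least 300 mm.

How it is judged:
By the outcome, as a careful person would: the job done as asked, in the order asked, and still so for the second after the job is handed in, while the arm keeps its last pose, push and grip.
It also fails if it takes over 61 s, if anything falls off the work surface, if the arm or the gripper's body presses on something with over 40 N, if the wrist force passes 120 N, or if a joint passes its speed limit or range.

ROBOT

A 6-joint arm with a two-finger parallel gripper is mounted at the origin on the work surface. World frame = base frame: x ahead of the robot, y to its left, z up, the work surface at z = 0. Lengths are in m, angles in rad, forces in N, time in s.
With the tool pointing down it reaches from about 0.225 to 0.875 m from the base axis. Payload 3.4 kg.
Tool frame: the origin (TCP) lies between the finger pads; the fingertips stand 17 mm ahead of it and the grasp point (between the pads) lies 2 mm behind it; y points along the fingers, z is the direction in which the jaws open and shut, and the axes are right-handed (so a half turn about y gives the same grasp; the last joint's range is limited). The gripper opens to 85 mm and grips with 20 to 120 N. Pads are 22 mm wide; open, the fingers measure 114 mm over their backs; the gripper's body (76 mm by 85 mm) begins 54 mm behind the grasp point. The pads swing forward as they close: fully open they stand 13 mm farther back than shut.
Start: joints at [1.213, 0.276, 1.505, -0, 1.361, -0.121], TCP at [0.135, 0.559, 0.248] pointing down, gripper open.
Joint ranges: [-2.89, 2.89], [-0.75, 2.08], [0.22, 2.7], [-1.18, 4.32], [0.11, 2.71], [-2.7, 2.7]. Speed limits (rad/s): [2.57, 2.57, 3.14, 3.14, 3.14, 3.14].

INTERFACE

Orientations are given as a unit quaternion [w, x, y, z].
In Python, from rig import manip, get_image, camera_model, sign_off, spot_in, silhouettes, spot_point gives the robot as it stands.
- The arm moves only by the tool jog_arm, never from a script. Its argument "targets" is a list of rows, each a list of 3 entries, a list of its own where there are three numbers: the finger opening in m, from 0 to 0.0854, then the shift along the world's x, y, z in m, then the turn about the world's z in rad. In form: [[claw, [x, y, z], spin], ...]. A call has 1 to 10 rows; each row shifts and turns the commanded pose from where the row before left it; what a row does not reach is not made up. A row lasts 1/8 s, in which the tool goes at most 62.5 mm and 10.7 degrees, less where a joint would pass 70% of its speed; a pose out of reach is approached as far as the arm can. A call with a gripper value outside its range is refused whole. The fingers move at their own pace and stop on an object; "force" is the grip in N (left out, the last holds). Time passes only in rows, so rows that do not move let the fingers close. It gives the time, the measured TCP pose, the force and the opening at its end, in the units of the state.
- manip.get_state(): the state, without advancing time (a new reading comes with each control period).
- get_image(name): name is "scene" or "top" or "wrist"; returns (picture, depth): 400x640x3 uint8, red, green, blue; 400x640 float32, m along the optical axis (not along the pixel's ray), 0 where there is no reading.
- camera_model(name): a dict with "mtx" (3x3 intrinsics, pixels), "world_from_camera" (4x4, takes a point from camera to world coordinates). Camera axes: x right, y up, looking along -z (the intrinsics and any distortion apply to the point x, -y, -z); pixel columns grow to the right and rows downward; lengths in m; the calibration is good to about 2 mm. A picture is of the moment at which its call begins: read the wrist's pose just before it. camera_model takes no time and is no camera call; for the wrist camera it gives the pose at the moment of the call.
- sign_off(): hands the job in, once; it reports no verdict.
Trained networks look in the newest picture that a camera, given by its name, has taken for a name from the list of things; names that differ only in an ending like _2 or _b are one class to them, and where a whole thing is asked for, a point or a joint stands for the part that bears it (a point fixed in the world has none). Each returns a list of dicts, best first, with "score" (0 to 1); they miss things now and then, are a little off and sometimes report something else, mostly with a low value. They report only what shows in the picture. A call takes as long as a camera call.
- spot_in(name, camera): "position" ([column, row] in pixels, amid what is visible of it).
- silhouettes(name, camera): "mask" (400x640 bool, what is visible of it) and "position" ([column, row] in pixels, amid what is visible of it).
- spot_point(name, camera): "position" ([column, row] in pixels: a listed point, or the origin of a listed thing).
The state is a dict: "clock": time; "qpos": joint angles; "qd": joint speeds; "effort": joint torques, N m; "position": TCP position; "ee_rot": TCP orientation; "contact_force": force on the tool from outside, world axes, zero at the start; "moment": the same for the moment, N m; "width": finger opening in m.
Only numpy, scipy, OpenCV 4.12 (cv2) and the standard library are available. Lean on these libraries where they do the work, as an engineer would, in place of code of your own. Each camera call takes 0.05 s, during which the arm holds its last target.

## Working session

There is one attempt and no reset: what is moved stays moved. The work goes in short steps, Python scripts to look and compute and a tool call to move; the robot and the scene stay as the last step left them, time stands still between calls to the robot, and variables do not carry over. Pictures are saved under pics/ and viewed, and the job is handed in when it is done.

Besides the shell and the picture viewer there is one more tool, called as name(argument=value, ...) on one line, values as JSON. jog_arm: Moves the arm, as the interface text tells. Its arguments: {"type":"object","properties":{"targets":{"type":"array","items":{"type":"array"}},"force":{"type":"number"}},"required":["targets"]}

```bash
mkdir -p pics; ls; python3 - <<'E'
from rig import manip, get_image, camera_model
import cv2,numpy as np
s=manip.get_state()
for k,v in s.items(): print(k,np.round(v,4))
for n in("scene","top"):
    p,d=get_image(n); cv2.imwrite(f"pics/{n}0.png",p[:,:,::-1]); np.save(f"pics/{n}0.npy",d)
    print(n,camera_model(n))
E
```

```text
pics
clock 0.0
qpos [ 1.213   0.2766  1.5062 -0.      1.3607 -0.121 ]
qd [-0.0008  0.0017 -0.0008  0.0003  0.0002 -0.0002]
effort [ 8.00000e-04 -4.16774e+01 -2.45807e+01  1.00000e-04  1.11000e-02
  0.00000e+00]
position [0.1347 0.5585 0.2474]
ee_rot [-0.7015  0.7028 -0.0837  0.0834]
contact_force [-0.6764  0.1235 -0.5722]
moment [ 0.0118 -0.002  -0.0292]
width 0.0853
scene {'mtx': array([[479.67960146,   0.        , 319.92071273],
       [  0.        , 479.67960146, 198.66793006],
       [  0.        ,   0.        ,   1.        ]]), 'world_from_camera': array([[ 0.79976584, -0.30822026,  0.51514549,  1.28200005],
       [ 0.5997701 ,  0.44671213, -0.66387054, -1.03306211],
       [-0.02550339,  0.83990984,  0.5421264 ,  0.86740288],
       [ 0.        ,  0.        ,  0.        ,  1.        ]])}
top {'mtx': array([[400.18626858,   0.        , 316.22439823],
       [  0.        , 400.18626858, 204.88395308],
       [  0.        ,   0.        ,   1.        ]]), 'world_from_camera': array([[ 0.09149088,  0.9754306 , -0.20041097,  0.37552298],
       [-0.99580215,  0.08906537, -0.02110527, -0.1399163 ],
       [-0.00273705,  0.20150062,  0.97948456,  1.11779102],
       [ 0.        ,  0.        ,  0.        ,  1.        ]])}
```

View pics/scene0.png

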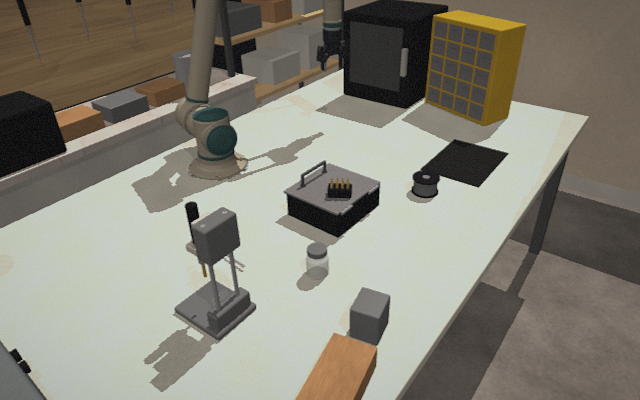

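View pics/top0.png

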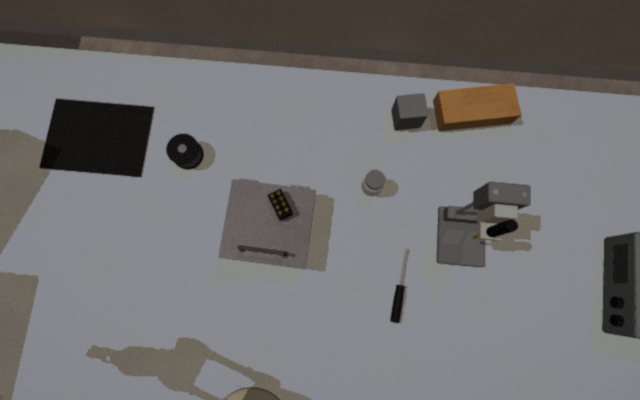

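The top view shows the case around (268,225), the stand at (280,204) turned about 60° to the columns, and the handle from (241,248) to (288,254). Next I turn these into world positions.

```bash
cat > h.py <<'E'
import numpy as np,cv2
from rig import *
def cloud(n,d,cm=None):
    cm=cm or camera_model(n);K=cm["mtx"];T=cm["world_from_camera"]
    v,u=np.mgrid[:d.shape[0],:d.shape[1]]
    P=np.stack([(u-K[0,2])/K[0,0]*d,-(v-K[1,2])/K[1,1]*d,-d],-1)
    W=P@T[:3,:3].T+T[:3,3]; W[d==0]=np.nan
    return W
def onplane(n,px,z,cm=None):
    cm=cm or camera_model(n);K=cm["mtx"];T=cm["world_from_camera"]
    r=T[:3,:3]@np.array([(px[0]-K[0,2])/K[0,0],-(px[1]-K[1,2])/K[1,1],-1])
    return T[:3,3]+r*(z-T[2,3])/r[2]
E
python3 - <<'E'
from h import *
np.set_printoptions(precision=4,suppress=True)
for n in("top","scene"):
    p,d=get_image(n);W=cloud(n,d)
    for k,z in(("case",0),("lid_hinge",.08),("lid_handle",.126),("tip_stand",.088),("press",0),("jar",0),("spool",0),("screwdriver",0)):
        r=spot_point(k,n)
        for q in r[:1]: print(n,k,round(q["score"],2),np.round(q["position"],1),onplane(n,q["position"],z))
    for k in("case","lid","tip_stand"):
        r=silhouettes(k,n)
        for q in r[:1]:
            m=q["mask"].astype(bool);w=W[m];w=w[np.isfinite(w[:,0])]
            print(n,k,m.sum(),q["score"],"z pct",np.percentile(w[:,2],[2,25,50,75,98]),"min rect px",cv2.minAreaRect(np.argwhere(m)[:,::-1].astype(np.float32)))
            for lo,hi in((.075,.1),(.105,.15)):
                s=w[(w[:,2]>lo)&(w[:,2]<hi)]
                if len(s)>10: print("   ",lo,hi,len(s),s[:,:2].mean(0),cv2.minAreaRect((s[:,:2]*1000).astype(np.float32)))
    # handle points
    q=spot_point("lid_handle",n)
print(manip.get_state()["clock"])
E
```

```text
top case 0.77 [270.7 226. ] [0.532  0.0065 0.    ]
top lid_hinge 0.97 [275.3 183.3] [ 0.6367 -0.003   0.08  ]
top lid_handle 0.78 [262.6 250.5] [0.4517 0.003  0.126 ]
top tip_stand 0.89 [281.8 203.1] [ 0.5828 -0.0271  0.088 ]
top press 0.72 [457.7 234.2] [ 0.5567 -0.5189  0.    ]
top jar 0.94 [369.5 184.2] [ 0.6788 -0.2631  0.    ]
top spool 0.77 [188.9 153.4] [0.7237 0.27   0.    ]
top screwdriver 0.8 [401.5 282.6] [ 0.4089 -0.3685  0.    ]
top case 6490 0.69 z pct [0.084  0.0869 0.0882 0.0895 0.1294] min rect px ((267.659912109375, 222.75698852539062), (87.81683349609375, 81.62645721435547), 8.56914234161377)
    0.075 0.1 6193 [0.5249 0.0046] ((530.5432739257812, 3.9686203002929688), (226.001220703125, 213.36473083496094), 87.73081970214844)
    0.105 0.15 232 [0.4749 0.0015] ((532.488037109375, 1.7250137329101562), (117.73515319824219, 168.9728546142578), 86.9085464477539)
top lid 6377 0.59 z pct [0.0841 0.0869 0.0882 0.0895 0.1294] min rect px ((267.4100036621094, 222.6300048828125), (88.10550689697266, 81.45869445800781), 8.130101203918457)
    0.075 0.1 6129 [0.5248 0.0048] ((
[... 1234 characters left out ...]
6.77416229248047), 21.501432418823242)
    0.075 0.1 2213 [ 0.5276 -0.0087] ((525.2554931640625, 3.124664306640625), (230.0037078857422, 216.14093017578125), 87.93733978271484)
    0.105 0.15 140 [ 0.472  -0.0036] ((503.8586730957031, -17.35765838623047), (111.75360107421875, 158.3675994873047), 66.4910888671875)
scene tip_stand 418 0.55 z pct [0.086  0.0988 0.1127 0.1181 0.1381] min rect px ((339.0, 188.5), (19.0, 24.0), 90.0)
    0.075 0.1 109 [ 0.5707 -0.0232] ((559.2428588867188, 0.494140625), (70.6795883178711, 116.833984375), 30.523212432861328)
    0.105 0.15 269 [ 0.5789 -0.0323] ((573.7100219726562, -24.819564819335938), (71.86722564697266, 48.82337951660156), 33.00541305541992)
1.4
```

```bash
python3 - <<'E'
from h import *
for n in("top","scene"):
    d=np.load(f"pics/{n}0.npy");W=cloud(n,d);w=W.reshape(-1,3)
    s=w[(w[:,2]>.1)&(w[:,2]<.15)&(abs(w[:,0]-.57)<.06)&(abs(w[:,1]+.03)<.06)]
    t=s[(s[:,2]<.125)&(s[:,2]>.11)]
    for a in(s,t):
        print(n,len(a),a.mean(0),cv2.minAreaRect((a[:,:2]*1000).astype(np.float32)))
    h=w[(w[:,2]>.112)&(w[:,2]<.14)&(abs(w[:,0]-.456)<.04)&(abs(w[:,1])<.1)]
    print("handle",len(h),h.mean(0),cv2.fitLine(h[:,:2].astype(np.float32),cv2.DIST_HUBER,0,.01,.01).ravel(),h[:,1].min(),h[:,1].max())
im=cv2.imread("pics/top0.png")[160:290,200:340];cv2.imwrite("pics/c.png",cv2.resize(im,None,fx=5,fy=4.5,interpolation=2))
E
```

```text
top 441 [ 0.57463408 -0.02613384  0.1198225 ] ((577.0498657226562, -24.845420837402344), (73.00619506835938, 39.811309814453125), 30.210235595703125)
top 370 [ 0.57527485 -0.02582098  0.1178799 ] ((577.0498657226562, -24.845420837402344), (73.00619506835938, 39.811309814453125), 30.210235595703125)
handle 196 [0.45361824 0.00578237 0.12986387] [0.03948087 0.9992203  0.45361823 0.00578237] -0.05279585559898324 0.06511012869520966
scene 314 [ 0.57903384 -0.03236844  0.11743732] ((574.182373046875, -25.755599975585938), (72.07675170898438, 46.73434066772461), 32.45964813232422)
scene 180 [ 0.57844905 -0.03103041  0.11640471] ((574.1546020507812, -25.77324676513672), (72.01097869873047, 46.73434066772461), 32.45964813232422)
handle 107 [0.45270366 0.00268156 0.12572495] [0.02259833 0.99974465 0.45257425 0.00860046] -0.0555814678171922 0.0687981252239307
```

View pics/c.png

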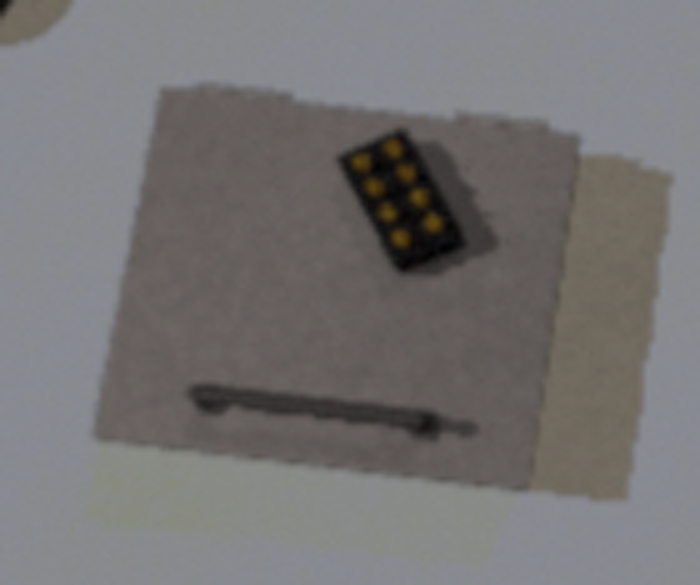

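```bash
python3 - <<'E'
from h import *
from scipy.spatial.transform import Rotation as R
s=manip.get_state();q=s["ee_rot"];M=R.from_quat([q[1],q[2],q[3],q[0]]).as_matrix();print(M.round(3))
print("jaw yaw deg",np.degrees(np.arctan2(M[1,2],M[0,2])), np.degrees(s["qpos"][[0,5]]))
E
```

```text
[[ 0.972  0.     0.235]
 [-0.235  0.     0.972]
 [ 0.    -1.     0.   ]]
jaw yaw deg 76.43546874888523 [69.50101761 -6.93435062]
```

jog_arm(targets=[[0.085,[0.024,-0.032,0],0.042],[0.085,[0.024,-0.032,0],0.042],[0.085,[0.024,-0.032,0],0.042],[0.085,[0.024,-0.032,0],0.042],[0.085,[0.024,-0.032,0],0.042],[0.085,[0.024,-0.032,0],0.042],[0.085,[0.024,-0.032,0],0.042],[0.085,[0.024,-0.032,0],0.042],[0.085,[0.024,-0.032,0],0.042],[0.085,[0.024,-0.032,0],0.042]])

```text
clock: 2.65
position: [0.3756, 0.2379, 0.2485]
ee_rot: [0.704, -0.704, -0.065, 0.065]
contact_force: [0.9, -0.0, 0.5]
width: 0.0853
```

jog_arm(targets=[[0.085,[0.024,-0.032,0],0.042],[0.085,[0.024,-0.032,0],0.042],[0.085,[0.024,-0.032,0],0.042],[0.085,[0.024,-0.032,0],0.042],[0.085,[0.024,-0.032,0],0.042],[0.085,[0.024,-0.032,0],0.042],[0.085,[0.024,-0.032,0],0.042],[0.085,[0.015,-0.02,0],0.042],[0.085,[0.0,0.0,0],0],[0.085,[0.0,0.0,0],0]])

```text
clock: 3.9
position: [0.5572, -0.0044, 0.2481]
ee_rot: [0.684, -0.683, -0.181, 0.182]
contact_force: [-1.0, 0.5, 1.0]
width: 0.0849
```

```bash
cat > st.py <<'E'
from h import *
from scipy.spatial.transform import Rotation as R
def st():
    s=manip.get_state();q=s["ee_rot"];M=R.from_quat([q[1],q[2],q[3],q[0]]).as_matrix()
    print("t",round(s["clock"],2),"pos",np.round(s["position"],4),"yaw",np.degrees(np.arctan2(M[1,2],M[0,2])).round(2),"q",np.round(s["qpos"],2),"F",np.round(s["contact_force"],2),"w",round(s["width"],4)); return s
E
python3 - <<'E'
from st import *
st();cm=camera_model("wrist");p,d=get_image("wrist");cv2.imwrite("pics/w1.png",p[:,:,::-1]);W=cloud("wrist",d,cm);w=W.reshape(-1,3)
s=w[(w[:,2]>.108)&(w[:,2]<.15)&(abs(w[:,0]-.577)<.06)&(abs(w[:,1]+.025)<.06)]
print(len(s))
if len(s)>10:
  t=s[(s[:,2]<.124)]; print(len(t),np.median(t[:,2]),cv2.minAreaRect((s[:,:2]*1000).astype(np.float32)),cv2.minAreaRect((t[:,:2]*1000).astype(np.float32)))
print(spot_point("tip_stand","wrist"))
E
```

```text
t 3.9 pos [ 0.5572 -0.0044  0.2481] yaw 119.72 q [-0.13  0.25  1.54  0.    1.35 -2.22] F [-0.99  0.55  0.96] w 0.0849
3973
3254 0.11741095076408464 ((575.1670532226562, -21.944252014160156), (71.79410552978516, 40.27830123901367), 31.332778930664062) ((575.1670532226562, -21.944252014160156), (71.79410552978516, 40.27830123901367), 31.332778930664062)
[{'position': [294.1, 191.8], 'score': 0.67}]
```

View pics/w1.png

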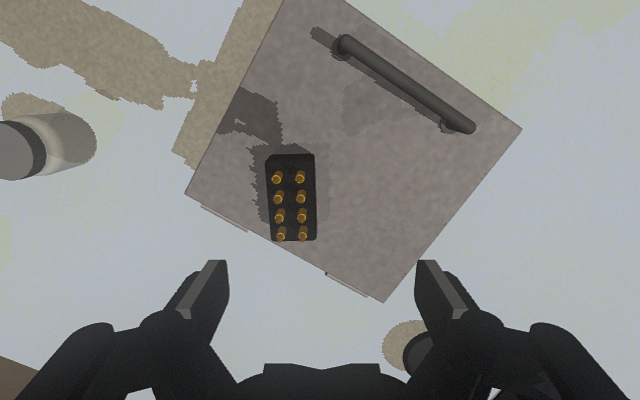

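jog_arm(targets=[[0.07,[0.01,-0.01,0],0.022],[0.07,[0.009,-0.009,-0.01],0],[0.07,[0,0,-0.025],0],[0.07,[0,0,-0.03],0],[0.07,[0,0,-0.025],0],[0.07,[0,0,-0.02],0],[0.07,[0,0,-0.015],0],[0.07,[0,0,-0.005],0],[0.07,[0,0,0],0]])

```text
clock: 5.12
position: [0.5772, -0.0242, 0.1183]
ee_rot: [0.681, -0.681, -0.189, 0.189]
contact_force: [-0.2, -1.0, -0.2]
width: 0.07
```

```bash
python3 - <<'E'
from st import *
st();p,d=get_image("wrist");cv2.imwrite("pics/w2.png",p[:,:,::-1])
E
```

```text
t 5.12 pos [ 0.5772 -0.0242  0.1183] yaw 121.0 q [-0.16  0.38  1.69  0.    1.07 -2.27] F [-0.25 -0.96 -0.16] w 0.07
```

View pics/w2.png

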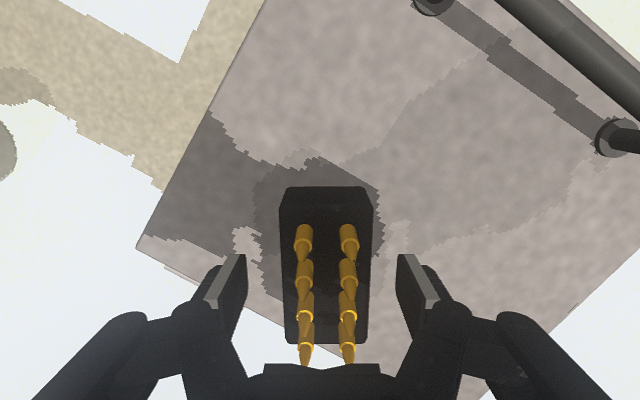

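The block (columns 280–372) sits between the pads (228 and 412), well centred. I'll go down the last 9 mm and close.

jog_arm(targets=[[0.07,[0,0,-0.005],0],[0.07,[0,0,-0.004],0],[0.055,[0,0,0],0],[0.044,[0,0,0],0],[0.036,[0,0,0],0],[0.03,[0,0,0],0],[0.03,[0,0,0],0],[0.03,[0,0,0],0]], force=40)

```text
clock: 6.18
position: [0.5771, -0.024, 0.1096]
ee_rot: [-0.681, 0.681, 0.189, -0.189]
contact_force: [-0.3, 0.2, 3.2]
width: 0.0392
```

```bash
python3 - <<'E'
from st import *
st()
E
```

```text
t 6.17 pos [ 0.5771 -0.024   0.1096] yaw 121.01 q [-0.16  0.39  1.7   0.    1.05 -2.27] F [-0.32  0.21  3.2 ] w 0.0392
```

jog_arm(targets=[[0.03,[0,0,0.003],0],[0.03,[0,0,0.006],0],[0.03,[0,0,0.012],0],[0.03,[0,0,0.02],0],[0.03,[0,0,0.025],0],[0.03,[0,0,0.025],0],[0.03,[0,0,0.02],0],[0.03,[0,0,0.01],0],[0.03,[0,0,0],0]])

```text
clock: 7.3
position: [0.5772, -0.0241, 0.2311]
ee_rot: [-0.681, 0.682, 0.19, -0.189]
contact_force: [-0.6, 0.3, -1.9]
width: 0.0394
```

```bash
python3 - <<'E'
from st import *
st();p,d=get_image("wrist");cv2.imwrite("pics/w3.png",p[:,:,::-1])
cm=camera_model("top");p,d=get_image("top");W=cloud("top",d)
w=W.reshape(-1,3);b=w[(abs(w[:,0]-.42)<.12)&(abs(w[:,1]-.25)<.1)];print("bench",np.nanpercentile(b[:,2],[2,50,98]))
cv2.imwrite("pics/t3.png",p[:,:,::-1])
E
```

```text
t 7.3 pos [ 0.5772 -0.0241  0.2311] yaw 121.01 q [-0.16  0.29  1.53  0.    1.32 -2.27] F [-0.6   0.28 -1.86] w 0.0394
bench [-4.05912200e-03 -5.85914167e-05  3.93401657e-03]
```

View pics/w3.png

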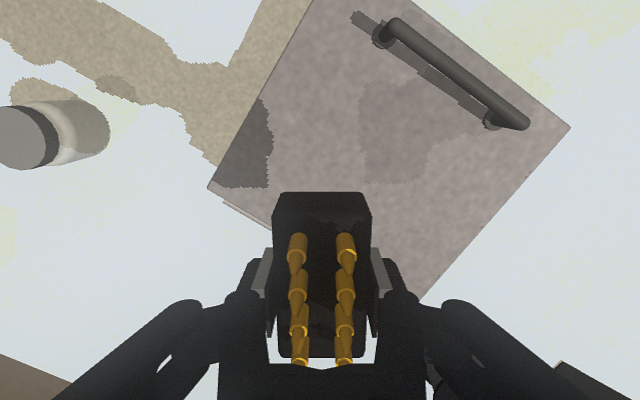

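jog_arm(targets=[[0.03,[-0.008,0.013,0],0],[0.03,[-0.015,0.025,0],0],[0.03,[-0.02,0.034,0],0],[0.03,[-0.02,0.034,0],0],[0.03,[-0.02,0.034,0],0],[0.03,[-0.02,0.034,0],0],[0.03,[-0.02,0.034,0],0],[0.03,[-0.018,0.03,0],0],[0.03,[-0.01,0.018,0],0],[0.03,[-0.005,0.008,-0.01],0]])

```text
clock: 8.65
position: [0.4197, 0.2412, 0.2201]
ee_rot: [0.681, -0.681, -0.19, 0.19]
contact_force: [1.0, -0.4, -1.9]
width: 0.039
```

jog_arm(targets=[[0.03,[0,0,-0.025],0],[0.03,[0,0,-0.035],0],[0.03,[0,0,-0.035],0],[0.03,[0,0,-0.03],0],[0.03,[0,0,-0.025],0],[0.03,[0,0,-0.015],0],[0.03,[0,0,-0.01],0],[0.03,[0,0,-0.006],0],[0.03,[0,0,0],0]])

```text
clock: 9.78
position: [0.4208, 0.2399, 0.0391]
ee_rot: [0.681, -0.681, -0.189, 0.189]
contact_force: [-0.7, 0.9, -1.2]
width: 0.0393
```

```bash
python3 - <<'E'
from st import *
st()
E
```

```text
t 9.78 pos [0.4208 0.2399 0.0391] yaw 121.0 q [ 0.37  0.36  1.99  0.    0.79 -1.74] F [-0.7   0.88 -1.15] w 0.0393
```

Bottom ought to be ~17 mm up. Lower gently.

jog_arm(targets=[[0.03,[0,0,-0.006],0],[0.03,[0,0,-0.004],0],[0.03,[0,0,-0.003],0],[0.03,[0,0,-0.002],0],[0.03,[0,0,-0.001],0],[0.03,[0,0,0],0]])

```text
clock: 10.52
position: [0.4209, 0.24, 0.0233]
ee_rot: [0.681, -0.681, -0.189, 0.189]
contact_force: [0.3, 0.7, -1.2]
width: 0.0393
```

jog_arm(targets=[[0.03,[0,0,-0.001],0],[0.03,[0,0,0],0]])

```text
clock: 10.78
position: [0.4209, 0.24, 0.0223]
ee_rot: [0.681, -0.681, -0.189, 0.189]
contact_force: [0.0, -0.4, -0.7]
width: 0.0395
```

jog_arm(targets=[[0.03,[0,0,-0.001],0],[0.03,[0,0,0],0]])

```text
clock: 11.02
position: [0.421, 0.24, 0.0216]
ee_rot: [0.681, -0.681, -0.189, 0.189]
contact_force: [-1.1, -1.2, 1.9]
width: 0.0394
```

jog_arm(targets=[[0.03,[0,0,-0.0005],0],[0.03,[0,0,0],0]])

```text
clock: 11.28
position: [0.421, 0.2401, 0.0216]
ee_rot: [0.681, -0.681, -0.189, 0.189]
contact_force: [-1.3, -0.9, 6.8]
width: 0.0397
```

Contact with the bench shows in the force. I'll release slowly and rise.

jog_arm(targets=[[0.041,[0,0,0],0],[0.044,[0,0,0],0],[0.052,[0,0,0],0],[0.062,[0,0,0],0],[0.066,[0,0,0],0],[0.066,[0,0,0],0],[0.066,[0,0,0.01],0],[0.066,[0,0,0.025],0],[0.066,[0,0,0.035],0],[0.066,[0,0,0.04],0]])

```text
clock: 12.52
position: [0.4206, 0.2399, 0.1322]
ee_rot: [0.681, -0.681, -0.189, 0.189]
contact_force: [0.5, 0.0, -0.7]
width: 0.0663
```

jog_arm(targets=[[0.066,[0,0,0.04],0],[0.066,[0,0,0.035],0],[0.066,[0,0,0.02],0],[0.066,[0,0,0],0]])

```text
clock: 13.02
position: [0.4218, 0.2404, 0.2279]
ee_rot: [0.682, -0.681, -0.191, 0.187]
contact_force: [0.1, 0.5, 0.5]
width: 0.066
```

```bash
python3 - <<'E'
from st import *
st();p,d=get_image("wrist");cv2.imwrite("pics/w4.png",p[:,:,::-1])
cm=camera_model("wrist");w=cloud("wrist",d,cm).reshape(-1,3)
s=w[(w[:,2]>.02)&(w[:,2]<.07)&(abs(w[:,0]-.42)<.06)&(abs(w[:,1]-.24)<.06)]
print(len(s),np.percentile(s[:,2],[5,50,95]),cv2.minAreaRect((s[:,:2]*1000).astype(np.float32)))
E
```

```text
t 13.03 pos [0.4218 0.2404 0.2279] yaw 121.01 q [ 0.37  0.15  1.72  0.    1.26 -1.74] F [0.12 0.54 0.46] w 0.066
2668 [0.02625579 0.02814786 0.04673158] ((418.2577209472656, 239.89796447753906), (71.1134033203125, 39.887908935546875), 31.233217239379883)
```

View pics/w4.png

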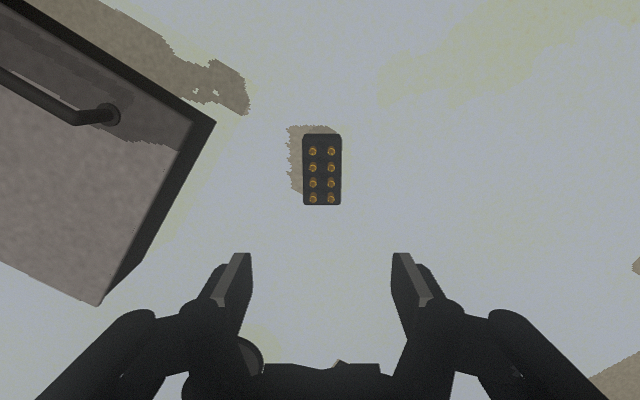

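Stand is upright at pixels (302–342, 134–205), matching (0.418, 0.240) on the bench. On to the handle.

jog_arm(targets=[[0.066,[0.002,-0.015,0],-0.143],[0.066,[0.002,-0.016,0],-0.143],[0.066,[0.002,-0.016,0],-0.143],[0.066,[0.002,-0.016,0],-0.143],[0.066,[0.002,-0.016,0],-0.143],[0.066,[0.002,-0.016,0],-0.143],[0.066,[0.002,-0.016,0],-0.143],[0.066,[0.002,-0.016,0],-0.143],[0.066,[0.002,-0.016,0],-0.143],[0.066,[0.002,-0.016,0],-0.143]])

```text
clock: 14.32
position: [0.4399, 0.0804, 0.2243]
ee_rot: [-0.637, 0.638, -0.306, 0.305]
contact_force: [-1.0, -0.8, 0.2]
width: 0.0659
```

jog_arm(targets=[[0.066,[0.003,-0.015,0],-0.144],[0.066,[0.003,-0.015,0],-0.144],[0.066,[0.003,-0.015,0],-0.144],[0.066,[0.003,-0.015,0],-0.144],[0.066,[0.002,-0.015,0],-0.144],[0.066,[0,0,0],0],[0.066,[0,0,0],0]])

```text
clock: 15.2
position: [0.4543, 0.0064, 0.2251]
ee_rot: [0.491, -0.491, 0.51, -0.508]
contact_force: [1.0, 0.4, 0.3]
width: 0.0657
```

```bash
python3 - <<'E'
from st import *
st();cm=camera_model("wrist");p,d=get_image("wrist");cv2.imwrite("pics/w5.png",p[:,:,::-1])
w=cloud("wrist",d,cm).reshape(-1,3)
h=w[(w[:,2]>.118)&(w[:,2]<.14)&(abs(w[:,0]-.456)<.04)&(abs(w[:,1])<.09)]
print(len(h),h.mean(0),np.percentile(h[:,2],95),cv2.minAreaRect((h[:,:2]*1000).astype(np.float32)))
t=h[h[:,2]>np.percentile(h[:,2],60)];print(t.mean(0),cv2.fitLine(h[:,:2].astype(np.float32),cv2.DIST_HUBER,0,.01,.01).ravel())
l=w[(abs(w[:,2]-.088)<.006)&(abs(w[:,0]-.53)<.12)&(abs(w[:,1])<.13)];print("lid",len(l),cv2.minAreaRect((l[:,:2]*1000).astype(np.float32)))
E
```

```text
t 15.2 pos [0.4543 0.0064 0.2251] yaw -2.07 q [-0.14  0.11  1.78  0.    1.25 -0.1 ] F [0.98 0.44 0.25] w 0.0657
2125 [0.45292576 0.01524301 0.12957843] 0.13134115406974592 ((452.7362976074219, 10.724750518798828), (118.58352661132812, 10.015033721923828), 87.83529663085938)
[0.45285883 0.01516426 0.1307681 ] [0.03523415 0.9993791  0.45292577 0.01524301]
lid 61892 ((530.129638671875, 6.791160583496094), (226.47288513183594, 215.41708374023438), 87.76941680908203)
```

View pics/w5.png

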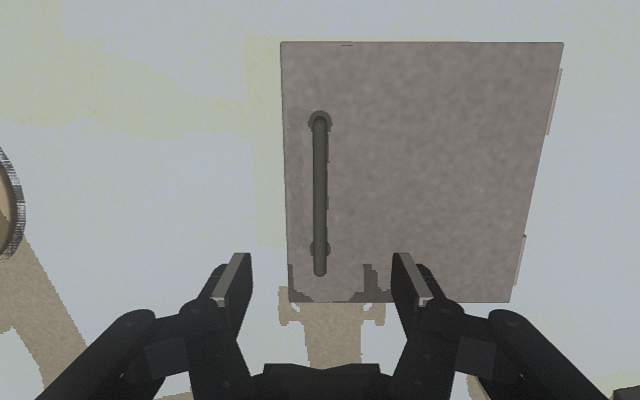

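Bar at column 320, rows 115–270: centred between the pads (250, 393). Descend and grip.

jog_arm(targets=[[0.05,[0,0.002,-0.02],0],[0.05,[0,0,-0.025],0],[0.05,[0,0,-0.022],0],[0.05,[0,0,-0.018],0],[0.05,[0,0,-0.01],0],[0.04,[0,0,-0.006],0],[0.03,[0,0,0],0],[0.022,[0,0,0],0],[0.016,[0,0,0],0],[0.013,[0,0,0],0]], force=30)

```text
clock: 16.5
position: [0.4544, 0.008, 0.125]
ee_rot: [0.49, -0.491, 0.51, -0.509]
contact_force: [-1.4, 0.1, 1.0]
width: 0.0128
```

```bash
python3 - <<'E'
from st import *
st()
E
```

```text
t 16.5 pos [0.4544 0.008  0.125 ] yaw -2.17 q [-0.14  0.21  1.94 -0.    0.99 -0.1 ] F [-1.4   0.09  1.02] w 0.0128
```

jog_arm(targets=[[0.011,[0,0,-0.001],0],[0.008,[0,0,0],0],[0.004,[0,0,0],0],[0.004,[0,0,0],0]], force=45)

```text
clock: 17.0
position: [0.4528, 0.0081, 0.1237]
ee_rot: [0.489, -0.491, 0.51, -0.508]
contact_force: [-5.8, 0.3, 5.4]
width: 0.0084
```

```bash
python3 - <<'E'
from st import *
s=st()
# arc plan: hinge at
yaw=np.radians(-2.2);ux=np.array([np.cos(yaw),np.sin(yaw)])
r=np.hypot(.18,.046);a0=np.arctan2(.046,.18)
def pt(a): return np.array([-r*np.cos(a0+a),r*np.sin(a0+a)-.046])
N=20
# smooth angle profile
ts=np.linspace(0,1,N+1);a=np.radians(45)*(10*ts**3-15*ts**4+6*ts**5)
tot=0
for i in range(N):
    d=pt(a[i+1])-pt(a[i]);print(i,np.degrees(a[i+1]).round(1),(d[0]*ux).round(4),d[1].round(4))
D=pt(a[-1])-pt(0);print(D,r)
E
```

```text
t 17.0 pos [0.4528 0.0081 0.1237] yaw -2.17 q [-0.14  0.21  1.94 -0.    0.99 -0.1 ] F [-5.85  0.28  5.45] w 0.0084
0 0.1 [ 0. -0.] 0.0002
1 0.4 [ 0.0003 -0.    ] 0.001
2 1.2 [ 0.0007 -0.    ] 0.0025
3 2.6 [ 0.0013 -0.    ] 0.0044
4 4.7 [ 0.0021 -0.0001] 0.0063
5 7.3 [ 0.003  -0.0001] 0.0081
6 10.6 [ 0.0042 -0.0002] 0.0097
7 14.3 [ 0.0054 -0.0002] 0.0107
8 18.3 [ 0.0066 -0.0003] 0.0112
9 22.5 [ 0.0077 -0.0003] 0.0112
10 26.7 [ 0.0085 -0.0003] 0.0106
11 30.7 [ 0.0089 -0.0003] 0.0095
12 34.4 [ 0.0088 -0.0003] 0.0082
13 37.7 [ 0.0081 -0.0003] 0.0067
14 40.3 [ 0.007  -0.0003] 0.0052
15 42.4 [ 0.0055 -0.0002] 0.0037
16 43.8 [ 0.0038 -0.0001] 0.0025
17 44.6 [ 0.0022 -0.0001] 0.0014
18 44.9 [ 0.0009 -0.    ] 0.0006
19 45.0 [ 0.0001 -0.    ] 0.0001
[0.08524769 0.11380613] 0.18578482176970215
```

Gripped, but the arm is being pulled 1.6 mm in −x by the bar; I'll relieve that, then lift along the arc at half this pace (steps of the table split in two).

jog_arm(targets=[[0.004,[-0.0015,0,0],0],[0.004,[0,0,0.0005],0],[0.004,[0.0005,0,0.0015],0],[0.004,[0.0005,0,0.0025],0],[0.004,[0.001,0,0.003],0],[0.004,[0.001,0,0.0035],0],[0.004,[0.0015,0,0.004],0],[0.004,[0.0015,-0.0005,0.0045],0],[0.004,[0.002,0,0.005],0],[0.004,[0.002,0,0.005],0]])

```text
clock: 18.25
position: [0.4629, 0.0077, 0.1536]
ee_rot: [0.49, -0.491, 0.51, -0.509]
contact_force: [-5.2, 1.5, -2.1]
width: 0.0081
```

```bash
cat > ang.py <<'E'
from st import *
def lid():
    s=st();P=s["position"]
    cm=camera_model("scene");p,d=get_image("scene");W=cloud("scene",d)
    r=silhouettes("lid","scene")
    if r:
        m=cv2.erode(r[0]["mask"].astype(np.uint8),np.ones((5,5)))>0
        w=W[m];w=w[np.isfinite(w[:,0])]
        rng=np.random.default_rng(0);best=None
        for _ in range(500):
            a,b,c=w[rng.choice(len(w),3,False)];n=np.cross(b-a,c-a);L=np.linalg.norm(n)
            if L<1e-6: continue
            n/=L; k=abs((w-a)@n)<.004
            if best is None or k.sum()>best.sum():best=k
        q=w[best];n=np.linalg.svd(q-q.mean(0))[2][2];n*=np.sign(n[2])
        print("lid fit",len(w),best.sum(),"n",n.round(3),"tilt deg",np.degrees(np.arccos(n[2])).round(2))
    ux=np.array([np.cos(.0384),-np.sin(.0384)]);D=P-np.array([.4528,.0081,.1237]);x=D[:2]@ux
    # angle from displacement
    r_=np.hypot(.18,.046);a0=np.arctan2(.046,.18)
    print("angle from TCP: x",np.degrees(np.arccos(np.clip((r_*np.cos(a0)-x)/r_,-1,1))-a0).round(2),"z",np.degrees(np.arcsin(min(1,(.046+D[2])/r_))-a0).round(2))
    return p
if __name__=="__main__":
    import sys
    p=lid();cv2.imwrite(f"pics/{sys.argv[1]}.png",p[:,:,::-1])
    p,d=get_image("wrist");cv2.imwrite(f"pics/{sys.argv[1]}w.png",p[:,:,::-1])
E
python3 ang.py l1
```

```text
t 18.25 pos [0.4629 0.0077 0.1536] yaw -2.18 q [-0.13  0.19  1.88  0.    1.07 -0.1 ] F [-5.16  1.51 -2.15] w 0.0081
lid fit 2414 2275 n [ 0.168 -0.005  0.986] tilt deg 9.65
angle from TCP: x 9.55 z 9.79
```

jog_arm(targets=[[0.004,[0.0025,0,0.0053],0],[0.004,[0.0028,-0.0003,0.0054],0],[0.004,[0.0033,0,0.0056],0],[0.004,[0.0033,-0.0003,0.0056],0],[0.004,[0.0038,0,0.0056],0],[0.004,[0.0038,-0.0003,0.0056],0],[0.004,[0.0042,0,0.0053],0],[0.004,[0.0042,-0.0003,0.0053],0],[0.004,[0.0044,-0.0003,0.0048],0],[0.004,[0.0044,0,0.0048],0]])

```text
clock: 19.65
position: [0.4978, 0.0064, 0.2077]
ee_rot: [0.489, -0.492, 0.511, -0.508]
contact_force: [-10.1, 0.5, 5.6]
width: 0.0081
```

```bash
python3 ang.py l2
```

```text
t 19.65 pos [0.4978 0.0064 0.2077] yaw -2.17 q [-0.13  0.19  1.73 -0.    1.23 -0.09] F [-10.13   0.5    5.57] w 0.0081
lid fit 2897 2629 n [ 0.486 -0.016  0.874] tilt deg 29.06
angle from TCP: x 29.09 z 30.06
```

View pics/l2.png

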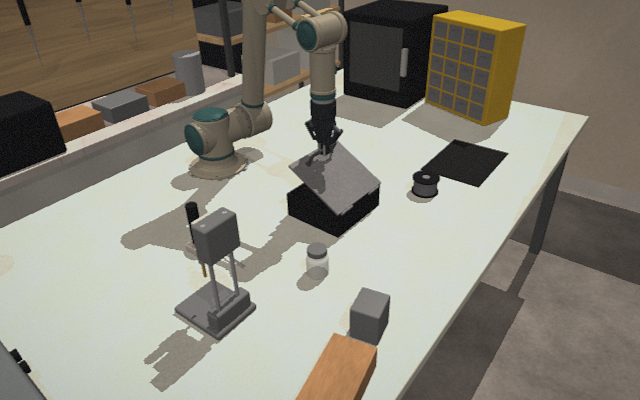

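View pics/l2w.png

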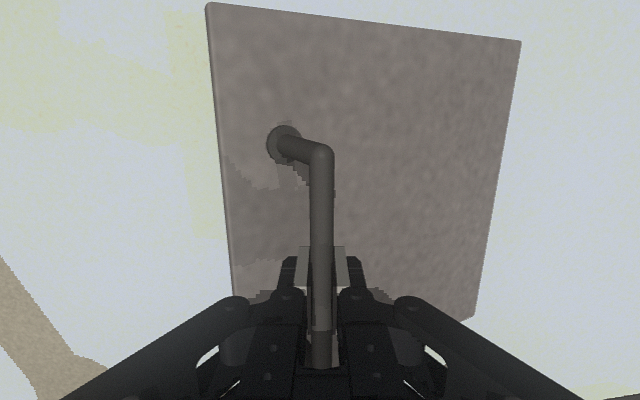

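Lid is at ~29°, bar well inside the grip at column 320; the force is radially outward ~11 N, so I'm cutting the arc slightly short. The next rows correct that.

jog_arm(targets=[[0.004,[0.0025,0,0.005],0],[0.004,[0.0038,-0.0003,0.005],0],[0.004,[0.0045,0,0.0045],0],[0.004,[0.0045,-0.0003,0.004],0],[0.004,[0.0045,0,0.0035],0],[0.004,[0.004,-0.0003,0.003],0],[0.004,[0.004,0,0.0025],0],[0.004,[0.0035,-0.0003,0.002],0],[0.004,[0.0025,0,0.0015],0],[0.004,[0.001,0,0.0005],0]])

```text
clock: 21.05
position: [0.5343, 0.0049, 0.2387]
ee_rot: [0.49, -0.491, 0.51, -0.509]
contact_force: [-5.2, 2.6, 1.9]
width: 0.0084
```

```bash
python3 ang.py l3
```

```text
t 21.05 pos [0.5343 0.0049 0.2387] yaw -2.17 q [-0.12  0.22  1.61  0.    1.32 -0.08] F [-5.18  2.57  1.91] w 0.0084
lid fit 2961 2689 n [ 0.691 -0.025  0.722] tilt deg 43.74
angle from TCP: x 43.68 z 45.75
```

jog_arm(targets=[[0.004,[0.001,0,0.0005],0],[0.004,[0.001,0,0.0005],0],[0.004,[0.001,0,0.0005],0],[0.004,[0,0,0],0],[0.004,[0,0,0],0],[0.004,[0,0,0],0]])

```text
clock: 21.95
position: [0.5375, 0.0048, 0.2408]
ee_rot: [0.49, -0.491, 0.509, -0.509]
contact_force: [-5.4, 2.4, 4.7]
width: 0.0084
```

```bash
python3 ang.py l4; python3 - <<'E'
from st import *
for n in("top","scene"):
    p,d=get_image(n)
    cv2.imwrite(f"pics/{n}9.png",p[:,:,::-1])
    for k in("jar","spool","press","screwdriver","tip_stand"):
        r=spot_point(k,n)
        if r: print(n,k,round(r[0]["score"],2),onplane(n,r[0]["position"],0).round(3))
p,d=get_image("top");W=cloud("top",d).reshape(-1,3)
s=W[(W[:,2]>.015)&(W[:,2]<.07)&(abs(W[:,0]-.42)<.06)&(abs(W[:,1]-.24)<.06)];print(len(s),np.median(s[:,2]) if len(s) else 0,cv2.minAreaRect((s[:,:2]*1000).astype(np.float32)) if len(s) else 0)
E
```

```text
t 21.95 pos [0.5375 0.0048 0.2408] yaw -2.17 q [-0.12  0.22  1.6  -0.    1.32 -0.08] F [-5.39  2.4   4.71] w 0.0084
lid fit 3066 2745 n [ 0.706 -0.028  0.707] tilt deg 44.99
angle from TCP: x 44.81 z 47.07
top jar 0.87 [ 0.678 -0.268  0.   ]
top press 0.94 [ 0.549 -0.522  0.   ]
top screwdriver 0.78 [ 0.409 -0.368  0.   ]
top tip_stand 0.6 [0.427 0.236 0.   ]
scene jar 0.96 [ 0.672 -0.27   0.   ]
scene spool 0.57 [0.722 0.272 0.   ]
scene press 0.55 [ 0.556 -0.521  0.   ]
scene screwdriver 0.18 [ 0.533 -0.01   0.   ]
429 0.029957367770320875 ((422.2839050292969, 236.83578491210938), (71.93606567382812, 40.58656311035156), 30.587308883666992)
```

View pics/scene9.png

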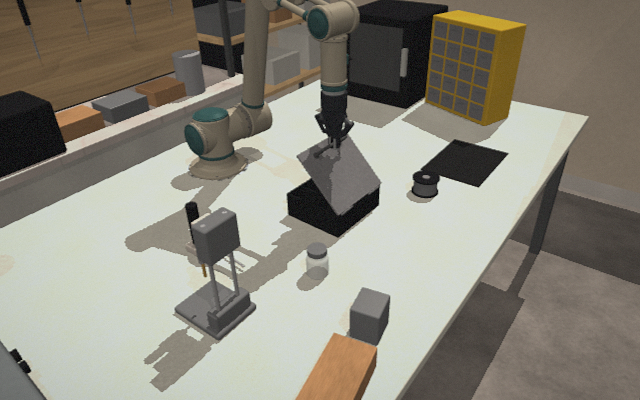

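View pics/l4w.png

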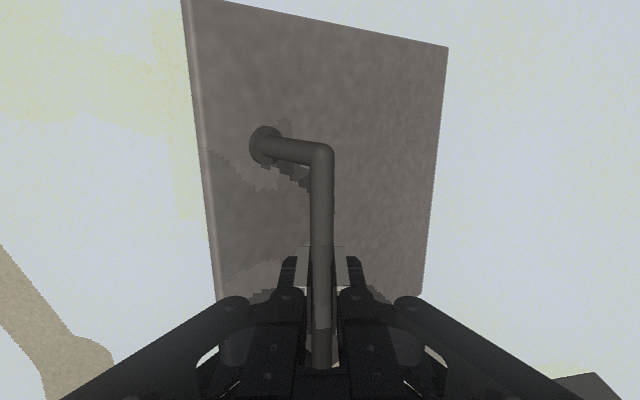

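```bash
python3 - <<'E'
from st import *
st()
for n in("wrist","top"):
    cm=camera_model(n);p,d=get_image(n);W=cloud(n,d,cm)
    r=silhouettes("lid",n)
    if not r: print(n,"none");continue
    m=cv2.erode(r[0]["mask"].astype(np.uint8),np.ones((5,5)))>0;w=W[m];w=w[np.isfinite(w[:,0])]
    rng=np.random.default_rng(0);best=None
    for _ in range(400):
        a,b,c=w[rng.choice(len(w),3,False)];q=np.cross(b-a,c-a);q/=np.linalg.norm(q)+1e-12;k=abs((w-a)@q)<.003
        if best is None or k.sum()>best.sum():best=k
    q=w[best];v=np.linalg.svd(q-q.mean(0),full_matrices=False)[2][2];v*=np.sign(v[2]);print(n,len(w),best.sum(),v.round(3),np.degrees(np.arccos(v[2])).round(2))
st()
E
```

```text
t 22.75 pos [0.5374 0.0048 0.2408] yaw -2.17 q [-0.12  0.22  1.6  -0.    1.32 -0.08] F [-6.09  2.86  4.99] w 0.0079
wrist 61978 55796 [ 0.704 -0.026  0.71 ] 44.78
top 2196 2059 [ 0.704 -0.026  0.709] 44.81
t 22.95 pos [0.5374 0.0048 0.2408] yaw -2.18 q [-0.12  0.22  1.6  -0.    1.32 -0.08] F [-6.25  3.02  4.67] w 0.0084
```

```bash
python3 -c "
from rig import sign_off
print(sign_off())"
```

```text
the job is handed in; nothing more can be done
None
```

I moved the stand of tips off the lid onto the bench to the left of the case. I then lifted the lid by its handle to 45° and handed the job in at about 23 s, with the gripper still holding it. The hand-in gave no verdict.

- **Lid angle:** the scene, top and wrist cameras put it at 45.0°, 44.8° and 44.8°. The arm held still over the last second of checks, with about 8 N at the wrist.
- **Stand:** it is upright at about (0.42, 0.24), with its block top 30 mm above the bench. It was released only after the force reading showed it touching the bench.
- **Other things:** the jar, press, spool and screwdriver were found where they started, within the accuracy of the cameras. The spool was found only in the scene view and the screwdriver reliably only in the top view.
- **Disagreement:** the angle worked out from the gripper's height was 47.1°, against 44.8° from its x position. This probably means the bar sits about 3 mm lower in the pads than when I gripped it. I went with the camera readings, which agreed with each other.

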